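Shut and pin a bonding jig on an impeller hub, and keep it pressed

ROBOT

A 6-joint arm with a two-finger parallel gripper is mounted at the origin on a cart in front of the work surface, level with it; the furniture and walls round the work are solid. World frame = base frame: x ahead of the robot, y to its left, z up, the work surface at z = 0. Lengths are in m, angles in rad, forces in N, time in s.
With the tool pointing down it reaches from about 0.275 to 0.825 m from the base axis. Payload 4.9 kg.
Tool frame: the origin (TCP) lies at the very end of the fingers, on their centre line; the grasp point (between the pads) lies 19 mm behind it; z points along the fingers, y is the line along which they close (so a half turn about z gives the same grasp; the last joint's range is limited). The gripper opens to 85 mm and grips with 20 to 120 N. Pads are 22 mm wide; open, the fingers measure 114 mm over their backs; the gripper's body (76 mm by 85 mm) begins 54 mm behind the grasp point. The pads swing forward as they close: fully open they stand 13 mm farther back than shut.
Start: joints at [1.045, 0.326, -0.193, 1.052, 0, 1.437], TCP at [0.21, 0.508, 0.231] pointing down, gripper open.
Joint ranges: [-2.65, 2.65], [-0.97, 1.79], [-1.3, 1.35], [-1.93, 2.1], [-1.47, 1.37], [-3.14, 3.14]. Speed limits (rad/s): [2.57, 2.57, 3.14, 3.14, 3.14, 3.14].

INTERFACE

Orientations are given as a rotation vector (axis times angle).
In Python, from cell import ctrl gives the robot as it stands.
- The arm moves only by the tool jog_arm, never from a script. Its argument "rows" is one flat list of numbers, 7 for each row, row after row: the shift along the tool's x, y, z in cm, then the turn, a rotation vector about the tool's x, y, z in degrees, then the closure, from 0 (fully open) to 1 (shut). In form: [x, y, z, ax, ay, az, hand, x, y, z, ax, ay, az, hand, ...]. A call has 1 to 10 rows; each row shifts and turns the commanded pose from where the row before left it, along the tool's axes as they then stand; what a row does not reach is not made up. A row lasts 1/8 s, in which the tool goes at most 62.5 mm and 10.7 degrees, less where a joint would pass 70% of its speed; a pose out of reach is approached as far as the arm can. A call with a gripper value outside its range is refused whole. The fingers move at their own pace and stop on an object; the grip force is fixed at half the most. Time passes only in rows, so rows that do not move let the fingers close. It gives the time, the measured TCP pose, the force, the opening and the grip force at its end, in the units of the state.
- ctrl.get_state(): the state, without advancing time (a new reading comes with each control period).
- ctrl.capture(name): name is "side" or "top" or "wrist"; returns (picture, depth): 384x512x3 uint8, red, green, blue; 384x512 float32, m along the optical axis (not along the pixel's ray), 0 where there is no reading.
- ctrl.camera_params(name): a dict with "mtx" (3x3 intrinsics, pixels), "rvec" (rotation vector, rad) and "tvec" (3), from world to camera coordinates, as OpenCV has them; the wrist camera has in their place "tool_from_camera" (4x4, takes a point from camera to tool coordinates, whose origin is the TCP and whose axes are the flange's). Camera axes: x right, y down, z forward; pixel columns grow to the right and rows downward; lengths in m; the calibration is good to about 2 mm. The wrist camera is an equidistant fisheye: a pixel r from the principal point sees the ray r / f radians off the axis. A picture is of the moment at which its call begins: read the wrist's pose just before it. camera_params takes no time and is no camera call.
- ctrl.sign_off(): hands the job in; it is judged then, once.
The state is a dict: "clock": time; "qpos": joint angles; "dq": joint speeds; "joint_torque": joint torques, N m; "tcp_pos": TCP position; "tcp_rot": TCP orientation; "force": force on the tool from outside, world axes, zero at the start; "moment": the same for the moment, N m; "gripper_width": opening from 0.0 (shut) to 1.0 (fully open); "grip_force": force on a finger pad.
Only numpy, scipy, OpenCV 4.12 (cv2) and the standard library are available. Lean on these libraries where they do the work, as an engineer would, in place of code of your own. Each camera call takes 0.05 s, during which the arm holds its last target. There are 200 camera calls.

TASK

Slip the square-bored impeller hub all the way down over the square post of the open aluminium jig, then fold the jig's hinged upper half flat down onto the hub. Take the steel locating pin from its holder and push it through the aligned holes of both halves until its collar sits on the upper half, and finish while still holding the pin by its head and pressing it down with roughly 15 N, so that the halves stay squeezed on the hub while the adhesive sets (nothing is let go at the end). Do not knock or push the jar, the marker or the small carton.

Things in the scene. Friction and masses are not known exactly. Their poses are not given: they have to be found in the camera images.
- jig: Aluminium clamshell jig, base half, fixed. Origin: centre of the underside of its base plate, 190 (x) x 90 x 12 thick; x points from pin end to hinge end. At x = y = 0 a 16 mm square post, sides along x and y, from z = 12 to 32, chamfered 1 mm. Pin block at x = -55: 30 x 36, top z = 36. Hinge axis along y at x = 80, z = 44, between cheeks at y = +-41, tops z = 52.
- jig_hole (a point): Mouth of the 13 mm wide vertical hole in the base half's pin block, at jig (-55, 0, 36); it goes down to jig z = 12.
- jig_lid (a joint): Hinged upper half: plate 12 mm thick, 70 wide to 110 mm from the hinge axis (in its mid-plane), then a tongue 36 wide to 159 mm; 0.2 kg. Rad: 0 = level on a seated hub (jig z = 38 to 50), holes aligned; positive = raised; starts near upright (1.57). A friction hinge (0.25 Nm) keeps it at any angle; 2 to 4 N at the tongue swings it. A hub not fully down blocks it.
- jig_lid_hole (a point): Upper mouth of the 13 mm through hole in the tongue of the upper half, 135 mm from the hinge axis, on the outer (upper when shut) face.
- hub: Loose dark steel impeller hub, 80 g, on the worktop: block 32 x 32 x 26 tall with a through bore 18.5 mm square, parallel to the block's sides (any quarter turn fits). Four blades, 10 wide, 6 thick, stick out of the bottom corners to 38 mm from the axis; grip two flat sides above them. Origin: centre of underside; x, y along the sides. Seated: underside at jig z = 12.
- pin: Loose steel pin, 60 g, upright in its holder. Origin: its tip (lower end); z along it to the head. Shank 10 mm diameter, 36 long, last 5 mm tapered to 6 mm; collar 24 mm diameter from 36 to 40; grip head 18 mm diameter from 40 to 66. Fully home: tip at jig z = 14, collar on the upper half.
- pin_holder: Plain grey plastic block 44 x 44 x 30 tall, fixed to the worktop, with a vertical 13 mm through hole in which the pin stands, its tip on the worktop. Origin: centre of the underside.
- jar: Bystander: amber glass jar with a dark lid, 69 mm diameter, 100 tall. Origin: centre of the underside.
- marker: Bystander: dark marker pen, 135 long, 19 thick, lying on the worktop. Origin: underside of its middle; y along it.
- slips: Bystander: small pale-topped carton, 59 x 82 x 22 tall. Origin: centre of the underside.

How it is judged:
By the outcome, as a careful person would: the job done as asked, in the order asked, and still so for the second after the job is handed in, while the arm keeps its last pose, push and grip.
It also fails if it takes over 64 s, if anything falls off the work surface, if the arm or the gripper's body presses on something with over 40 N, if the wrist force passes 120 N, or if a joint passes its speed limit or range.

## Working session

There is one attempt and no reset: what is moved stays moved. The work goes in short steps, Python scripts to look and compute and a tool call to move; the robot and the scene stay as the last step left them, time stands still between calls to the robot, and variables do not carry over. Pictures are saved under pics/ and viewed, at most 13 in all, crops included, and the job is handed in when it is done.

Besides the shell and the picture viewer there is one more tool, called after "Emit:" as a command line: name --argument value ..., lists and objects as JSON in quotes. jog_arm: Moves the arm, as the interface text tells. Its arguments: {"type":"object","properties":{"rows":{"type":"array"}},"required":["rows"]}

```bash
ls; mkdir -p pics; cat > h.py <<'E'
import numpy as np, cv2
from scipy.spatial.transform import Rotation as R
from cell import ctrl
def cam(n):
    p=ctrl.camera_params(n); M=R.from_rotvec(np.ravel(p['rvec'])).as_matrix(); return np.array(p['mtx']),M,np.ravel(p['tvec'])
def ray(n,u,v):
    K,M,t=cam(n); d=M.T@np.linalg.inv(K)@[u,v,1]; return -M.T@t,d
def onz(n,u,v,z):
    c,d=ray(n,u,v); return c+d*(z-c[2])/d[2]
def cloud(n,depth):
    K,M,t=cam(n); v,u=np.indices(depth.shape); P=np.stack([(u-K[0,2])/K[0,0]*depth,(v-K[1,2])/K[1,1]*depth,depth],-1)
    return (P-t)@M
def proj(n,P):
    K,M,t=cam(n); q=K@(M@np.asarray(P)+t); return q[:2]/q[2]
E
python3 - <<'E'
from h import *
for n in('top','side','wrist'):
    im,d=ctrl.capture(n); cv2.imwrite(f'pics/{n}0.png',im[...,::-1]); np.savez(f'{n}0.npz',im=im,d=d)
    print(n,{k:np.round(v,4).tolist() if not isinstance(v,str) else v for k,v in ctrl.camera_params(n).items()},(d>0).mean())
ims=[cv2.imread(f'pics/{n}0.png') for n in('top','side')]
print(ctrl.get_state())
E
```

```text
pics
top {'mtx': [[466.4129, 0.0, 252.4529], [0.0, 466.4129, 192.8177], [0.0, 0.0, 1.0]], 'rvec': [2.185, -2.1522, 0.1154], 'tvec': [-0.0539, 0.5586, 1.3593]} 0.99609375
side {'mtx': [[427.0216, 0.0, 253.8759], [0.0, 427.0216, 182.8944], [0.0, 0.0, 1.0]], 'rvec': [0.251, -2.7908, 1.3035], 'tvec': [0.5602, 0.1512, 0.9518]} 0.9845530192057291
wrist {'mtx': [[297.3186, 0.0, 259.3639], [0.0, 297.3186, 190.8544], [0.0, 0.0, 1.0]], 'tool_from_camera': [[-0.0002, -0.9656, -0.26, 0.0662], [1.0, -0.0006, 0.0016, 0.0003], [-0.0017, -0.26, 0.9656, -0.1432], [0.0, 0.0, 0.0, 1.0]]} 0.9770456949869791
{'clock': 0.15, 'qpos': array([ 1.04479718e+00,  3.26760583e-01, -1.93346599e-01,  1.05197821e+00,
       -1.12960361e-05,  1.43660416e+00]), 'dq': array([ 4.32606103e-04, -1.31804882e-03,  1.60290286e-03, -6.35973421e-04,
       -3.89731551e-05, -8.36121237e-04]), 'joint_torque': array([ 1.29175103e-03, -4.43703783e+01,  2.62664258e+01,  1.04397145e-02,
       -3.45092701e-05,  9.65600506e-07]), 'tcp_pos': array([0.20979417, 0.5079523 , 0.23069169]), 'tcp_rot': array([-6.11440508e-01, -3.08110098e+00,  1.92103779e-03]), 'force': array([ 0.00851469, -0.0777267 , -0.29854661]), 'moment': array([-0.05912743,  0.01814295,  0.01399253]), 'grip_force': 0.0, 'gripper_width': 0.9990077879783671}
```

View pics/top0.png

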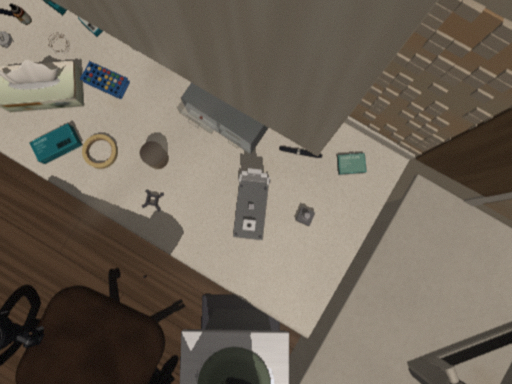

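View pics/side0.png

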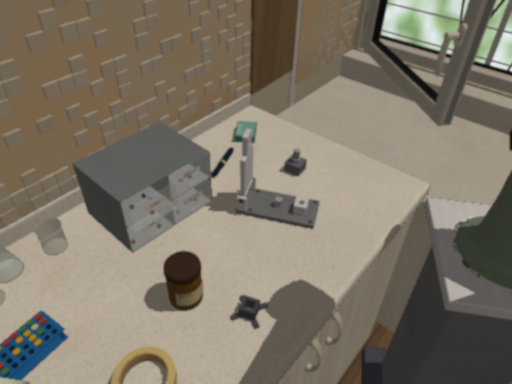

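Top view: hub about (153,200), jig with post (251,206) and pin block (249,226), hinge at about (253,170), pin holder (305,213), jar (153,152), marker (300,152), carton (351,163). Side view: hub (249,308), post (278,202), pin (295,155), lid upright (247,165).

```bash
python3 - <<'E'
from h import *
T=np.load('top0.npz'); S=np.load('side0.npz')
C=cloud('top',T['d']); CS=cloud('side',S['d'])
for nm,(u,v) in dict(hub=(153,200),post=(251,206),block=(243,228),plate=(258,232),holder=(299,218),pin=(305,213),table=(200,230),jar=(153,150),lid=(252,160),tcpproj=proj('top',[.21,.508,.23])).items():
    print(nm,np.round(C[int(v),int(u)],4))
for nm,(u,v) in dict(hub=(245,300),post=(278,199),pin=(295,152),holder=(290,165),table=(220,260)).items():
    print('side',nm,np.round(CS[v,u],4))
# zoomed crops 
a=cv2.resize(T['im'][130:250,130:380,::-1],None,fx=3.2,fy=3.2,interpolation=cv2.INTER_CUBIC)
cv2.imwrite('pics/topz.png',a)
# segments above table
for n,CC,im in(('top',C,T['im']),('side',CS,S['im'])):
    z=CC[...,2]; m=((z>0.006)&(z<0.2)&(CC[...,0]>0.2)&(CC[...,0]<0.85)&(abs(CC[...,1])<0.5)).astype(np.uint8)
    k,l,st,ce=cv2.connectedComponentsWithStats(m)
    for i in range(1,k):
        if st[i,4]>40:
            p=CC[l==i]; print(n,st[i].tolist(),np.round(p.min(0),3),np.round(p.max(0),3),np.round(np.median(p,0),3))
E
```

```text
hub [ 0.5364  0.257  -0.0052]
post [ 0.5199 -0.0417  0.0297]
block [ 0.4543 -0.0192  0.035 ]
plate [ 0.4438 -0.0638  0.0099]
holder [ 0.4863 -0.184   0.0325]
pin [ 0.4993 -0.1979  0.0657]
table [ 0.4474  0.1111 -0.0019]
jar [0.6701 0.2397 0.1013]
lid [ 0.6646 -0.0425 -0.0064]
tcpproj [ 0.1109  0.7833 -0.3545]
side hub [0.5433 0.2506 0.0261]
side post [ 0.5172 -0.038   0.0314]
side pin [ 0.494  -0.1941  0.0622]
side holder [ 0.5033 -0.1854  0.0245]
side table [ 6.175e-01  1.437e-01 -5.000e-04]
top [176, 84, 93, 69, 2896] [ 0.683 -0.09   0.006] [0.85  0.173 0.159] [0.758 0.049 0.148]
top [68, 90, 16, 16, 167] [0.822 0.479 0.006] [0.85  0.5   0.086] [0.834 0.485 0.058]
top [345, 101, 81, 54, 1856] [ 0.688 -0.5    0.006] [ 0.799 -0.324  0.2  ] [ 0.745 -0.417  0.1  ]
top [69, 128, 13, 21, 151] [0.69  0.478 0.006] [0.744 0.5   0.053] [0.709 0.492 0.041]
top [82, 134, 37, 35, 523] [0.631 0.366 0.006] [0.733 0.472 0.033] [0.681 0.42  0.023]
top [140, 141, 29, 28, 596] [0.631 0.212 0.007] [0.697 0.278 0.108] [0.659 0.239 0.098]
top [279, 146, 44, 12, 208] [ 0.673 -0.255  0.006] [ 0.706 -0.124
[... 356 characters left out ...]
0.007] [ 0.522 -0.175  0.07 ] [ 0.493 -0.201  0.03 ]
side [106, 49, 140, 202, 13414] [ 0.671 -0.5    0.006] [0.85  0.175 0.2  ] [ 0.773 -0.011  0.124]
side [234, 121, 85, 106, 3066] [ 0.421 -0.388  0.006] [0.685 0.014 0.2  ] [ 0.561 -0.033  0.013]
side [284, 148, 23, 27, 357] [ 0.463 -0.231  0.006] [ 0.52  -0.172  0.068] [ 0.491 -0.193  0.029]
side [163, 251, 40, 59, 1891] [0.629 0.213 0.006] [0.697 0.282 0.103] [0.656 0.266 0.091]
side [237, 295, 28, 31, 388] [0.507 0.229 0.006] [0.559 0.287 0.029] [0.534 0.261 0.023]
side [111, 346, 66, 38, 1072] [0.629 0.369 0.006] [0.731 0.442 0.028] [0.694 0.395 0.024]
side [10, 379, 20, 5, 70] [0.826 0.483 0.073] [0.85  0.491 0.082] [0.839 0.486 0.079]
```

View pics/topz.png

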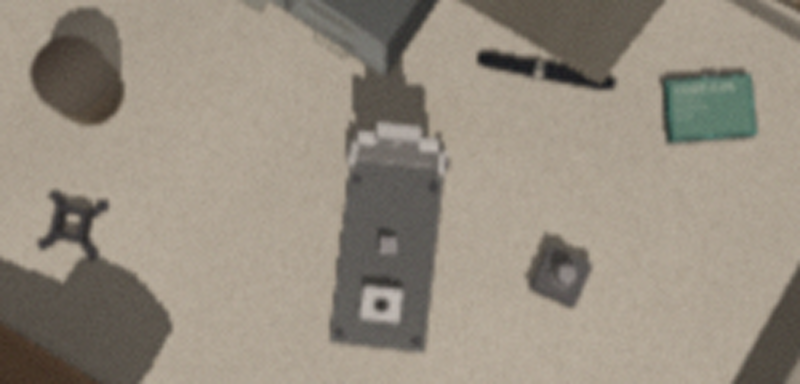

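View pics/wrist0.png

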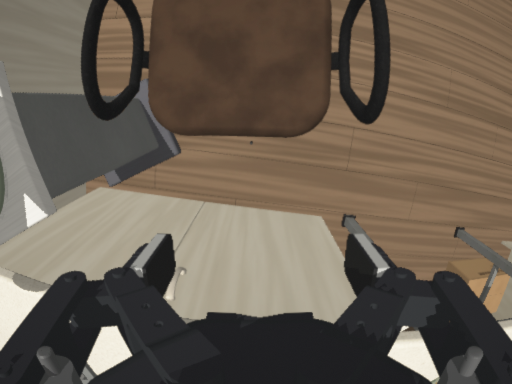

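Zoomed top: bore (73,219), blade tips (57,196),(104,205),(94,255),(42,244); post (388,243); block hole (381,304); pin head (567,272). Wrist: only the floor and worktop edge yet. I work out the coarse poses and the move to the hub.

```bash
cat >> h.py <<'E'
def move(P,xdir_deg,s=None):
    """print tool-frame shift (cm) and turn about z to reach TCP P, pointing down, tool x heading xdir_deg"""
    s=s or ctrl.get_state(); r=R.from_rotvec(s['tcp_rot']); a=np.radians(xdir_deg)
    X=np.array([np.cos(a),np.sin(a),0]);Z=np.array([0,0,-1.]);Y=np.cross(Z,X)
    t=R.from_matrix(np.stack([X,Y,Z],1)); rel=r.inv()*t
    print('shift cm',np.round(r.inv().apply(np.array(P)-s['tcp_pos'])*100,2),'turn deg',np.round(np.degrees(rel.as_rotvec()),1))
E
python3 - <<'E'
from h import *
Z=lambda u,v,z:onz('top',130+u/3.2-.35,130+v/3.2-.35,z)
bl=[Z(u,v,.006) for u,v in((57,196),(104,205),(94,255),(42,244))]
hub=Z(73,219,.026); print('hub',hub,np.mean(bl,0))
for b in bl: d=b-np.mean(bl,0); print(np.degrees(np.arctan2(d[1],d[0])),np.linalg.norm(d))
post=Z(388,243,.032);hole=Z(381,304,.036);pin=Z(567,272,.066)
print('post',post,'hole',hole,'pin',pin,(d:=post-hole),np.hypot(*d[:2]),np.degrees(np.arctan2(d[1],d[0])))
K=[Z(335,340,.012),Z(425,350,.012),Z(445,163,.012),Z(350,150,.012)]
print(np.round(K,3))
s=ctrl.get_state();print(np.round(R.from_rotvec(s['tcp_rot']).as_matrix(),3))
move([.535,.256,.16],157)
E
```

```text
hub [0.53936675 0.25216699 0.026     ] [0.53554408 0.25505144 0.006     ]
32.473124943212525 0.03228039890019179
-54.75540795318653 0.03354483101823749
-145.05411616066746 0.03429943220775898
121.87518250726409 0.034987328237148084
post [ 0.52096371 -0.04138486  0.032     ] hole [ 0.46434626 -0.0358208   0.036     ] pin [ 0.4945846  -0.20318905  0.066     ] [ 0.05661745 -0.00556406 -0.004     ] 0.05689019851614409 -5.612703323616556
[[ 0.431  0.007  0.012]
 [ 0.423 -0.077  0.012]
 [ 0.599 -0.094  0.012]
 [ 0.61  -0.004  0.012]]
[[-0.924  0.382 -0.001]
 [ 0.382  0.924 -0.001]
 [ 0.    -0.001 -1.   ]]
shift cm [-39.68 -10.86   7.08] turn deg [-0.1 -0.   0.6]
```

Emit:
jog_arm --rows '[-5.7,-1.55,1,0,0,0,0,-5.7,-1.55,1,0,0,0,0,-5.7,-1.55,1,0,0,0,0,-5.7,-1.55,1,0,0,0,0,-5.7,-1.55,1,0,0,0,0,-5.7,-1.55,1,0,0,0,0,-5.5,-1.55,1,0,0,0,0,0,0,0,0,0,-5.5,0,0,0,0,0,0,-5.5,0,0,0,0,0,0,0,0]'

```text
clock: 1.4
tcp_pos: [0.5354, 0.2561, 0.1608]
tcp_rot: [-0.316, -3.125, 0.001]
force: [-0.3, 0.8, -0.4]
gripper_width: 1.001
grip_force: 0.0
```

```bash
cat >> h.py <<'E'
def wcap(name):
    s=ctrl.get_state(); im,d=ctrl.capture('wrist'); cv2.imwrite(f'pics/{name}.png',im[...,::-1])
    np.savez(name+'.npz',im=im,d=d,p=s['tcp_pos'],r=s['tcp_rot']); return im,d,s['tcp_pos'],s['tcp_rot']
W=ctrl.camera_params('wrist'); TC=np.array(W['tool_from_camera']); KW=np.array(W['mtx'])
def wray(u,v,p,r):
    x,y=(u-KW[0,2]),(v-KW[1,2]); q=np.hypot(x,y)+1e-9; a=q/KW[0,0]
    d=np.array([np.sin(a)*x/q,np.sin(a)*y/q,np.cos(a)]); Q=R.from_rotvec(r)
    return p+Q.apply(TC[:3,3]),Q.apply(TC[:3,:3]@d)
def wz(u,v,z,p,r):
    c,d=wray(u,v,p,r); return c+d*(z-c[2])/d[2]
def wproj(P,p,r):
    c=TC[:3,:3].T@(R.from_rotvec(r).inv().apply(np.asarray(P)-p)-TC[:3,3]); q=np.hypot(c[0],c[1]); a=np.arctan2(q,c[2])
    return KW[0,2]+KW[0,0]*a*c[0]/q,KW[1,2]+KW[0,0]*a*c[1]/q
E
python3 - <<'E'
from h import *
im,d,p,r=wcap('w1'); print(p,r,wproj([.5365,.254,.026],p,r))
cv2.imwrite('pics/w1z.png',cv2.resize(im[110:310,130:390,::-1],None,fx=3,fy=3,interpolation=cv2.INTER_CUBIC))
E
```

```text
[0.53537339 0.25614111 0.16083308] [-3.15726356e-01 -3.12488531e+00  5.99171181e-04] (np.float64(256.57751799620564), np.float64(183.59202326793442))
```

View pics/w1z.png

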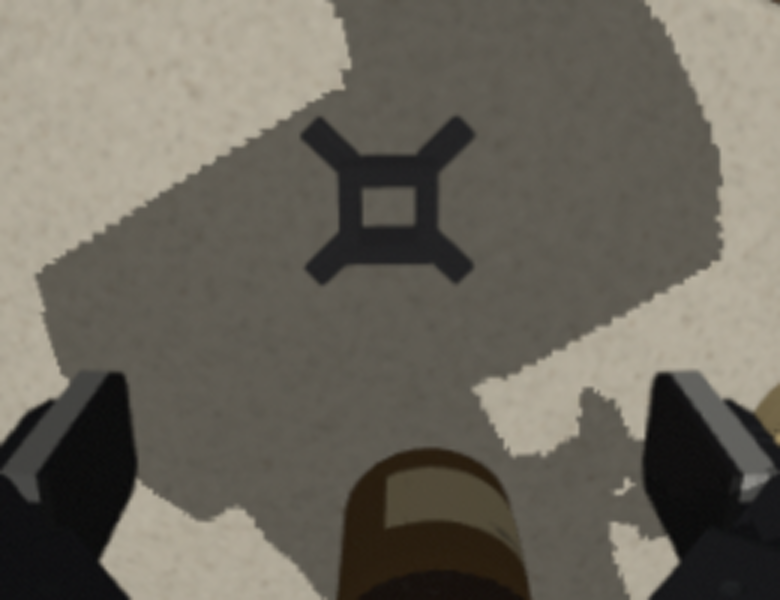

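Wrist crop: hub square to the image, bore top edge spans x 362–416, rim 338–438, top-plane rows about 166–264; jar at the bottom (430,520), fingers centred at x≈389.

```bash
python3 - <<'E'
from h import *
f=np.load('w1.npz'); p,r,d=f['p'],f['r'],f['d']
P=wz(259.2,181.0,.026,p,r); print('hub',P)
for u,v in((259.2,196),(246.5,181),(272,181)):
    # fisheye depth along optical axis
    c,dr=wray(u,v,p,r); x=d[int(round(v)),int(round(u))]; cz=R.from_rotvec(r).apply(TC[:3,2]); print(u,v,c+dr*x/(dr@cz))
c,dr=wray(259.2,181,p,r)
# triangulate with top view bore pixel
c2,d2=ray('top',130+73/3.2-.35,130+219/3.2-.35)
A=np.stack([dr,-d2],1); k=np.linalg.lstsq(A,c2-c,rcond=None)[0]; print('tri',c+dr*k[0],c2+d2*k[1])
move([P[0],P[1],.10],168.5)
E
```

```text
hub [0.53449645 0.25698548 0.026     ]
259.2 196 [0.54897463 0.25402457 0.02671295]
246.5 181 [0.47082383 0.26982554 0.3040522 ]
272 181 [0.53680836 0.26903725 0.02662108]
tri [0.53962042 0.25595219 0.00362412] [0.54135223 0.25687679 0.003978  ]
shift cm [0.09 0.05 6.1 ] turn deg [-0. -0. -0.]
```

Emit:
jog_arm --rows '[0.1,0.05,3.0,0,0,0,0.2,0,0,3.0,0,0,0,0.3,0,0,1.5,0,0,0,0.4,0,0,0,0,0,0,0.4,0,0,0,0,0,0,0.4]'

```text
clock: 2.08
tcp_pos: [0.5354, 0.2575, 0.0873]
tcp_rot: [0.313, 3.124, 0.001]
force: [0.4, 0.2, -0.6]
gripper_width: 0.599
grip_force: 0.0
```

```bash
python3 - <<'E'
from h import *
im,d,p,r=wcap('w2'); print(p,ctrl.get_state()['gripper_width']); u,v=wproj([.5345,.257,.026],p,r); print(u,v)
g=cv2.cvtColor(im,cv2.COLOR_RGB2GRAY)
u,v=int(round(u)),int(round(v))
print('row',u-40,g[v,u-40:u+41].tolist()); print('col',v-50,g[v-50:v+60,u].tolist()); print(np.round(d[v-50:v+60:2,u+16],3).tolist())
E
```

```text
[0.53539199 0.25749447 0.08731003] 0.5980733400856814
257.33655631445936 204.35385591222723
row 217 [99, 101, 103, 102, 102, 102, 100, 99, 99, 98, 98, 98, 98, 99, 100, 100, 99, 95, 58, 39, 37, 37, 38, 38, 38, 38, 36, 35, 43, 73, 98, 100, 100, 100, 100, 100, 100, 100, 101, 101, 102, 102, 101, 101, 99, 100, 99, 99, 98, 98, 97, 88, 53, 38, 36, 36, 38, 37, 37, 38, 38, 43, 68, 97, 99, 99, 99, 98, 98, 98, 99, 100, 100, 99, 97, 96, 96, 97, 98, 99, 98]
col 154 [99, 101, 101, 101, 100, 100, 106, 150, 179, 179, 144, 105, 99, 100, 100, 100, 100, 101, 101, 102, 102, 98, 74, 45, 34, 35, 35, 34, 36, 34, 37, 37, 38, 38, 38, 38, 37, 37, 44, 83, 100, 101, 101, 100, 100, 100, 100, 101, 101, 102, 102, 100, 81, 52, 36, 34, 34, 35, 35, 35, 35, 35, 35, 35, 36, 38, 37, 37, 38, 38, 39, 41, 64, 89, 96, 98, 99, 101, 101, 101, 101, 100, 99, 99, 99, 98, 97, 97, 96, 96, 96, 97, 98, 98, 98, 97, 96, 96, 96, 97, 99, 99, 99, 98, 97, 94, 94, 94, 97, 100]
[0.23000000417232513, 0.23100000619888306, 0.23100000619888306, 0.23199999332427979, 0.2329999953508377, 0.2329999953508377, 0.2329999953508377, 0.23199999332427979,
[... 224 characters left out ...]
749660492, 0.210999995470047, 0.21299999952316284, 0.21199999749660492, 0.21299999952316284, 0.21299999952316284, 0.2150000035762787, 0.21400000154972076, 0.2150000035762787, 0.2150000035762787, 0.2160000056028366, 0.2160000056028366, 0.2160000056028366, 0.21699999272823334, 0.21699999272823334, 0.21799999475479126, 0.2150000035762787, 0.24699999392032623, 0.2460000067949295, 0.24799999594688416, 0.24799999594688416, 0.24799999594688416, 0.24899999797344208, 0.24899999797344208, 0.24899999797344208, 0.24799999594688416, 0.25, 0.25099998712539673, 0.0, 0.25200000405311584, 0.2529999911785126, 0.25200000405311584, 0.2540000081062317, 0.2529999911785126, 0.25600001215934753, 0.2549999952316284]
```

Emit:
jog_arm --rows '[0,-0.05,3.0,0,0,0,0.4,0,0,3.0,0,0,0,0.4,0,0,1.4,0,0,0,0.4,0,0,0.5,0,0,0,0.5,0,0,0,0,0,0,1,0,0,0,0,0,0,1,0,0,0,0,0,0,1,0,0,0,0,0,0,1,0,0,0,0,0,0,1]'

```text
clock: 3.25
tcp_pos: [0.5349, 0.2568, 0.0078]
tcp_rot: [0.313, 3.125, 0.001]
force: [0.2, 0.5, 4.4]
gripper_width: 0.361
grip_force: 62.0
```

Emit:
jog_arm --rows '[0,0,-4,0,0,0,1,0,0,-5,0,0,0,1,0,0,-5,0,0,-6,1]'

```text
clock: 3.62
tcp_pos: [0.534, 0.2565, 0.1483]
tcp_rot: [-0.145, -3.137, 0.001]
force: [0.6, 0.0, -1.2]
gripper_width: 0.356
grip_force: 61.4
```

```bash
python3 - <<'E'
from h import *
move([.515,-.041,.148],174.4)
E
```

```text
shift cm [ -0.85 -29.8    0.04] turn deg [-0.  -0.1  0.3]
```

Emit:
jog_arm --rows '[-0.2,-6,0,0,0,0,1,-0.2,-6,0,0,0,0,1,-0.2,-6,0,0,0,0,1,-0.2,-6,0,0,0,0,1,0,-5.8,0,0,0,0,1,0,0,0,0,0,0,1,0,0,0,0,0,0,1]'

```text
clock: 4.5
tcp_pos: [0.5139, -0.0405, 0.1471]
tcp_rot: [-0.15, -3.138, -0.001]
force: [0.6, -0.2, -1.0]
gripper_width: 0.356
grip_force: 61.4
```

```bash
python3 - <<'E'
from h import *
im,d,p,r=wcap('w3'); print(p,r,wproj([.521,-.041,.032],p,r),wproj([.464,-.036,.036],p,r))
cv2.imwrite('pics/w3z.png',cv2.resize(im[50:250,130:390,::-1],None,fx=3,fy=3,interpolation=cv2.INTER_CUBIC))
E
```

```text
[ 0.51394388 -0.04053731  0.14712303] [-1.50235056e-01 -3.13753129e+00 -1.11278934e-03] (np.float64(258.5518803232863), np.float64(194.56834614753427)) (np.float64(257.9510498017184), np.float64(131.11611219296148))
```

View pics/w3z.png

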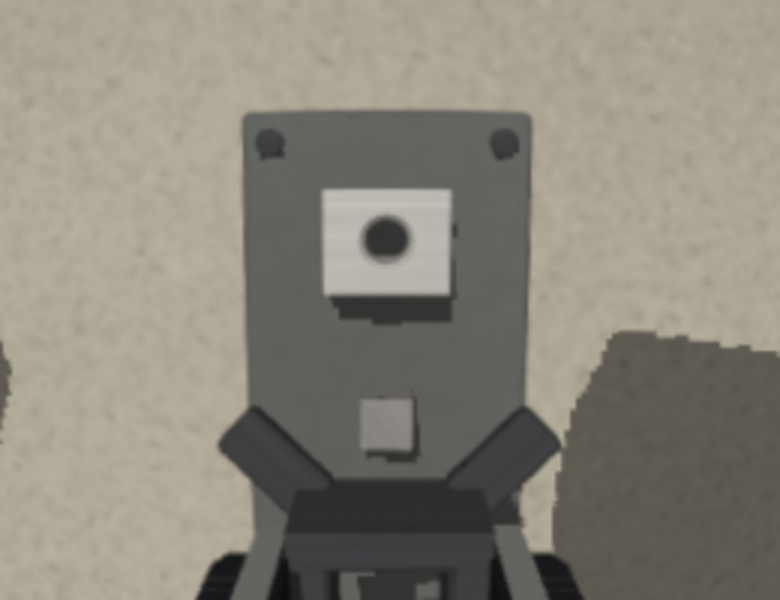

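Crop: post top centred (387,425), block hole (386,239), plate end corners (243,113),(531,113); the held hub is square at the bottom, rim x 287–494, front top edge at row 535.

```bash
python3 - <<'E'
from h import *
f=np.load('w3.npz'); p,r,d=f['p'],f['r'],f['d']
W_=lambda u,v,z:wz(130+u/3-.33,50+v/3-.33,z,p,r)
post=W_(387,425,.032);hole=W_(386,239,.036);e=post-hole
print(post,hole,np.hypot(*e[:2]),np.degrees(np.arctan2(e[1],e[0])))
l=W_(243,113,.012);q=W_(531,113,.012);print(l,q,np.linalg.norm(l-q),(l+q)/2)
c=(l+q)/2; e=post-c; print('axis',np.degrees(np.arctan2(e[1],e[0])),np.hypot(*e[:2]))
cz=R.from_rotvec(r).apply(TC[:3,2])
for u,v in((387,425),(350,220),(387,350),(100,200)):
    uu,vv=130+u/3-.33,50+v/3-.33;c,dr=wray(uu,vv,p,r);print('depth pt',c+dr*d[int(round(vv)),int(round(uu))]/(dr@cz))
# hub in tool frame: top front edge row/col, bottom front corners (z tool)
Q=R.from_rotvec(r)
for u,v,tz in((287,535,-.018),(494,535,-.018),(297,488,.008),(484,488,.008)):
    c,dr=wray(130+u/3-.33,50+v/3-.33,p,r); c=Q.inv().apply(c-p); dr=Q.inv().apply(dr); print('hubtool',c+dr*(tz-c[2])/dr[2])
E
```

```text
[ 0.51800258 -0.0406025   0.032     ] [ 0.46251257 -0.03552624  0.036     ] 0.05572171130854014 -5.22690372404283
[ 0.41955992 -0.07587739  0.012     ] [0.42812195 0.01284181 0.012     ] 0.08913138492271572 [ 0.42384093 -0.03151779  0.012     ]
axis -5.510835329178483 0.09459887089928447
depth pt [ 0.51793845 -0.04059629  0.03223771]
depth pt [ 0.45607604 -0.04511241  0.03666582]
depth pt [ 0.49862933 -0.03872937  0.01345272]
depth pt [ 4.40142412e-01 -1.29086736e-01  2.93233386e-04]
hubtool [ 0.01474136 -0.01484269 -0.018     ]
hubtool [ 0.01471145  0.01661102 -0.018     ]
hubtool [ 0.01324682 -0.01586844  0.008     ]
hubtool [0.0132201  0.01779673 0.008     ]
```

Emit:
jog_arm --rows '[-0.3,-0.05,4,0,0,0,1,0,0,3.5,0,0,0,1,0,0,2,0,0,0,1,0,0,0.5,0,0,0,1,0,0,0,0,0,0,1]'

```text
clock: 5.18
tcp_pos: [0.5174, -0.0405, 0.0475]
tcp_rot: [-0.146, -3.138, -0.0]
force: [-0.4, 0.5, -1.3]
gripper_width: 0.362
grip_force: 61.4
```

Emit:
jog_arm --rows '[0,0,0.3,0,0,0,1,0,0,0.3,0,0,0,1,0,0,0.3,0,0,0,1,0,0,0,0,0,0,1]'

```text
clock: 5.68
tcp_pos: [0.5169, -0.0416, 0.0381]
tcp_rot: [-0.15, -3.138, -0.0]
force: [-0.5, -0.3, -1.3]
gripper_width: 0.355
grip_force: 61.4
```

Emit:
jog_arm --rows '[0,0,0.4,0,0,0,1,0,0,0.4,0,0,0,1,0,0,0.4,0,0,0,1,0,0,0.3,0,0,0,1,0,0,0.2,0,0,0,1,0,0,0,0,0,0,1]'

```text
clock: 6.42
tcp_pos: [0.517, -0.0415, 0.0211]
tcp_rot: [-0.149, -3.138, -0.0]
force: [-0.9, 0.2, -1.3]
gripper_width: 0.363
grip_force: 61.4
```

Emit:
jog_arm --rows '[0,0,0.1,0,0,0,1,0,0,0.05,0,0,0,1,0,0,0,0,0,0,1]'

```text
clock: 6.8
tcp_pos: [0.5172, -0.0415, 0.0198]
tcp_rot: [0.149, 3.138, -0.0]
force: [-0.0, 0.6, -0.7]
gripper_width: 0.356
grip_force: 61.6
```

Emit:
jog_arm --rows '[0,0,0.05,0,0,0,1,0,0,0.05,0,0,0,1,0,0,0,0,0,0,1]'

```text
clock: 7.18
tcp_pos: [0.5172, -0.0415, 0.0198]
tcp_rot: [0.149, 3.138, -0.0]
force: [-2.5, 0.8, 10.2]
gripper_width: 0.358
grip_force: 62.9
```

Emit:
jog_arm --rows '[0,0,0,0,0,0,0.45,0,0,0,0,0,0,0.45,0,0,0,0,0,0,0.45,0,0,-2,0,0,0,0.45,0,0,-5,0,0,0,0.45,0,0,-5,0,0,0,0.45,0,0,0,0,0,0,0.45]'

```text
clock: 8.05
tcp_pos: [0.5203, -0.0422, 0.1426]
tcp_rot: [0.149, 3.13, -0.002]
force: [-0.0, 0.1, 0.8]
gripper_width: 0.554
grip_force: 0.0
```

```bash
python3 - <<'E'
from h import *
im,d,p,r=wcap('w4'); print(p,r)
st,sd=ctrl.capture('side'); np.savez('side4.npz',im=st,d=sd)
cv2.imwrite('pics/m4.png',np.hstack([cv2.resize(im[70:270,150:350,::-1],(400,400)),cv2.resize(st[90:250,200:360,::-1],(400,400),interpolation=cv2.INTER_CUBIC)]))
cz=R.from_rotvec(r).apply(TC[:3,2])
def pt(P):
    u,v=wproj(P,p,r); c,dr=wray(u,v,p,r);print('pt',P,np.round(c+dr*d[int(round(v)),int(round(u))]/(dr@cz),4))
for k in((.5305,-.0405,.038),(.5055,-.0405,.038),(.518,-.0535,.038),(.518,-.0275,.038)):pt(k)
# lid points in side/top
C=cloud('side',sd); 
m=(C[...,0]>.56)&(C[...,0]<.64)&(C[...,1]>-.1)&(C[...,1]<.02)&(C[...,2]>.06)&(C[...,2]<.3)
q=C[m]; print(len(q),q.min(0),q.max(0),np.percentile(q,[2,50,98],axis=0))
for a,b in((.06,.09),(.1,.14),(.16,.2)):
    k=q[(q[:,2]>a)&(q[:,2]<b)]; print(a,len(k),np.percentile(k,[2,50,98],axis=0).round(3).tolist())
E
```

```text
[ 0.5202695  -0.0421928   0.14263329] [ 1.48756429e-01  3.13020506e+00 -2.13747492e-03]
pt (0.5305, -0.0405, 0.038) [ 0.5304 -0.0405  0.0382]
pt (0.5055, -0.0405, 0.038) [ 0.5053 -0.0405  0.0389]
pt (0.518, -0.0535, 0.038) [ 0.5181 -0.0535  0.0376]
pt (0.518, -0.0275, 0.038) [ 0.5175 -0.0276  0.04  ]
657 [ 0.5882445  -0.08307232  0.06092235] [ 0.6059974  -0.01139209  0.20416125] [[ 0.58894655 -0.07916585  0.06391103]
 [ 0.59465482 -0.03289159  0.13744492]
 [ 0.60529787 -0.0127166   0.20276753]]
0.06 123 [[0.588, -0.079, 0.061], [0.594, -0.028, 0.075], [0.605, -0.013, 0.089]]
0.1 178 [[0.589, -0.078, 0.101], [0.594, -0.026, 0.12], [0.605, -0.012, 0.139]]
0.16 147 [[0.59, -0.066, 0.161], [0.595, -0.033, 0.18], [0.604, -0.029, 0.199]]
```

View pics/m4.png

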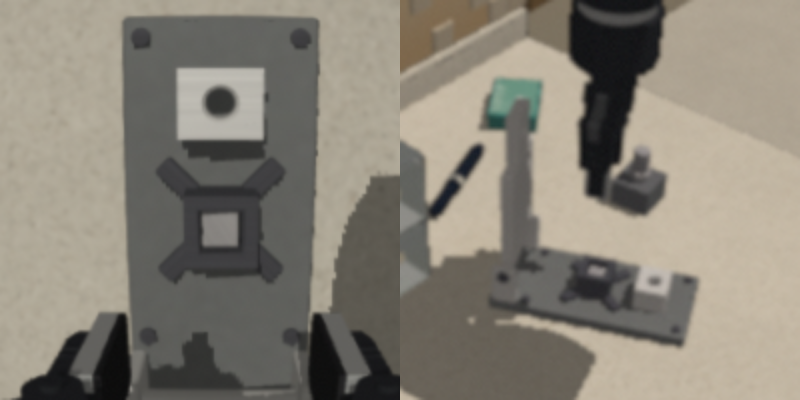

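Left: hub seated around the post (220,230), its rim at z≈0.038; right: lid upright (518,180), tongue at top. I check the overhead grey shape before going behind the lid.

```bash
python3 - <<'E'
from h import *
C=cloud('top',np.load('top0.npz')['d'])
for u,v in((300,60),(310,140),(250,20),(280,100),(200,60),(340,80)): print(u,v,C[v,u].round(3))
m=(C[...,2]>.2)&(C[...,2]<1.3)&(C[...,0]>.45); print(C[m].min(0),np.percentile(C[m],[1,10,50],axis=0))
ctrl_s=ctrl.get_state(); print(ctrl_s['tcp_pos'],ctrl_s['tcp_rot'])
move([.517,-.0482,.24],174.6); move([.64,-.052,.24],174.6)
E
```

```text
300 60 [ 0.574 -0.084  1.016]
310 140 [ 0.553 -0.121  0.79 ]
250 20 [ 0.599 -0.04   1.038]
280 100 [ 0.579 -0.075  0.882]
200 60 [0.635 0.022 0.859]
340 80 [ 0.554 -0.118  1.021]
[ 0.54130295 -0.71779344  0.20011749] [[ 0.54277944 -0.63614073  0.21752979]
 [ 0.55225081 -0.49550632  0.37407067]
 [ 0.62761239 -0.11569582  0.84655023]]
[ 0.51726612 -0.04155513  0.13885148] [ 1.49201716e-01  3.13719467e+00 -2.99461798e-04]
shift cm [ -0.05  -0.67 -10.11] turn deg [-0.  0. -0.]
shift cm [-12.33   0.12 -10.1 ] turn deg [-0.  0. -0.]
```

Emit:
jog_arm --rows '[0,0,-5,0,0,0,1,0,0,-5.1,0,0,0,1,-4,0,0,0,0,0,1,-4.3,0,0,0,0,0,1,-4,0.1,0,0,0,0,1,0,0,3,0,0,0,1,0,0,3,0,0,0,1,0,0,0,0,0,0,1]'

```text
clock: 9.15
tcp_pos: [0.6366, -0.0516, 0.1749]
tcp_rot: [-0.149, -3.129, -0.002]
force: [-0.6, 0.4, 0.2]
gripper_width: 0.002
grip_force: 0.0
```

Emit:
jog_arm --rows '[1.2,0,0,0,0,0,1,0.7,0,0,0,0,0,1,0.7,0,0,0,0,0,1,1.0,0,0.05,0,0,0,1,1.0,0,0.05,0,0,0,1,1.0,0,0.2,0,0,0,1,1.1,0,0.3,0,0,0,1]'

```text
clock: 10.02
tcp_pos: [0.5723, -0.0458, 0.1738]
tcp_rot: [0.149, 3.138, -0.0]
force: [2.1, -0.3, 2.0]
gripper_width: -0.003
grip_force: 0.9
```

Emit:
jog_arm --rows '[1.0,0,0.6,0,0,0,1,1.0,0,0.5,0,0,0,1,0.95,0,0.6,0,0,0,1,0.95,0,0.6,0,0,0,1,0.85,0,0.75,0,0,0,1,0.85,0,0.75,0,0,0,1,0.7,0,0.9,0,0,0,1,0.7,0,0.9,0,0,0,1]'

```text
clock: 11.02
tcp_pos: [0.5026, -0.0392, 0.1171]
tcp_rot: [-0.149, -3.138, 0.0]
force: [0.3, -0.5, 0.8]
gripper_width: -0.001
grip_force: 0.7
```

Emit:
jog_arm --rows '[0.5,0,1.0,0,0,0,1,0.5,0,1.0,0,0,0,1,0.35,0,1.0,0,0,0,1,0.35,0,1.0,0,0,0,1,0.1,0,1.0,0,0,0,1,0.1,0,0.8,0,0,0,1,0,0,0,0,0,0,1]'

```text
clock: 11.9
tcp_pos: [0.484, -0.0373, 0.059]
tcp_rot: [-0.149, -3.137, -0.0]
force: [0.3, 0.4, -0.8]
gripper_width: -0.004
grip_force: 0.0
```

```bash
python3 - <<'E'
from h import *
im,d,p,r=wcap('w5')
st,sd=ctrl.capture('side'); 
cv2.imwrite('pics/m5.png',np.hstack([cv2.resize(im[70:270,150:350,::-1],(400,400)),cv2.resize(st[90:250,200:360,::-1],(400,400),interpolation=cv2.INTER_CUBIC)]))
E
```

```text
(no output)
```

View pics/m5.png

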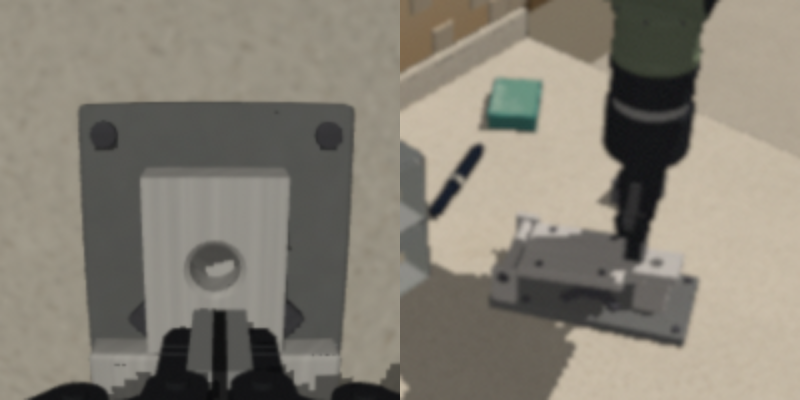

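The lid is nearly shut, the tongue hole at (215,267) left, slightly high still. I press it down.

Emit:
jog_arm --rows '[0,0,0.4,0,0,0,1,0,0,0.3,0,0,0,1,0,0,0.2,0,0,0,1,0,0,0.1,0,0,0,1,0,0,0,0,0,0,1]'

```text
clock: 12.62
tcp_pos: [0.4846, -0.0375, 0.05]
tcp_rot: [0.149, 3.138, -0.0]
force: [-0.5, -0.4, 3.4]
gripper_width: 0.003
grip_force: 1.8
```

Emit:
jog_arm --rows '[0,0,0.1,0,0,0,1,0,0,0,0,0,0,1,0,0,0,0,0,0,1]'

```text
clock: 13.0
tcp_pos: [0.4846, -0.0375, 0.05]
tcp_rot: [0.149, 3.137, -0.001]
force: [-3.5, -1.1, 13.8]
gripper_width: -0.001
grip_force: 7.0
```

Emit:
jog_arm --rows '[0,0,-3,0,0,0,0.6,0.5,0,-5,0,0,0,0.6,0.5,0,-4,0,0,0,0.6,0.6,0,0,0,0,0,0.6,0,0,0,0,0,0,0.6,0,0,0,0,0,0,0.6]'

```text
clock: 13.75
tcp_pos: [0.4675, -0.0357, 0.1674]
tcp_rot: [-0.149, -3.136, -0.001]
force: [0.3, 0.4, -0.2]
gripper_width: 0.4
grip_force: 0.0
```

```bash
python3 - <<'E'
from h import *
im,d,p,r=wcap('w6'); print(p,r); 
cz=R.from_rotvec(r).apply(TC[:3,2])
def pt(u,v):
    c,dr=wray(u,v,p,r);return np.round(c+dr*d[int(round(v)),int(round(u))]/(dr@cz),4)
u,v=wproj([.463,-.0355,.05],p,r);print(u,v)
for dv in(-15,15): print(pt(u,v+dv))
for du in(-17,17): print(pt(u+du,v))
ui,vi=int(u),int(v); g=cv2.cvtColor(im,cv2.COLOR_RGB2GRAY); w=g[vi-30:vi+31,ui-30:ui+31]; np.set_printoptions(linewidth=300)
print(w[::3,::2])
move([.4945,-.203,.17],174.6)
E
```

```text
[ 0.46753049 -0.03565546  0.1674418 ] [-1.49211376e-01 -3.13562241e+00 -7.91250097e-04]
258.03754042476845 181.7235760768972
[ 0.4492 -0.0342  0.0509]
[ 0.4767 -0.0368  0.051 ]
[ 0.4617 -0.0508  0.049 ]
[ 0.4644 -0.0202  0.0502]
[[ 86  87  86  85  85  86  86  85  86  85  86  86  86  86  85  86  85  87  87  87  86  87  87  88  88  89  88  86  87  87  88]
 [ 87  87  86  85  85  91 100 100 100  99  99  99  99 100 100 100 100  99  97  97 100 100 100 100 101  92  87  85  86  85  86]
 [ 87  86  85  85  86 152 157 153 157 153 156 159 159 156 154 160 157 157 156 156 159 159 154 155 156 139  85  85  86  86  87]
 [ 88  85  85  85  86 147 159 155 158 154 158 160 160 156 156 161 159 158 157 158 160 160 156 157 159 141  85  87  87  86  87]
 [ 86  86  86  85  85 139 159 154 158 154 157 160 160 155 157 161 158 157 158 157 161 159 155 156 158 141  86  86  86  87  86]
 [ 85  85  85  85  85 138 158 155 158 154 157 160 159 155 156 161 157 158 157 157 160 159 156 156 158 119  82  86  86  87  87]
 [ 84  84  84  85  84 139 158 155 158 154 156 160 159 155 156 161 157 157 157 156 159 159 155 156 156 117  47
[... 1154 characters left out ...]
6  86]
 [ 84  83  83  65  52 102 157 155 156 153 155 158 158 153 154 158 155 155 154 154 159 156 154 153 155  77  50  59  83  87  87]
 [ 84  80  56  57  58  99 157 154 157 153 155 158 158 152 153 158 155 156 154 154 158 156 153 153 155  71  54  57  54  72  86]
 [ 93  80  80  81  81 110 157 154 157 153 154 158 158 152 153 158 155 156 153 155 158 155 152 153 155  75  65  76  77  75  92]
 [126 130 131 130 131 128 102 108 110 110 109 110 111 110 133 136 134 136 134 135 135 134 135 136 139 130 127 126 128 129 103]
 [120 156 159 155 160 151 151 155 151 155 151 151 154 158 152 156 151 154 153 131 128 152 152 153 158 155 153 154 160 156 155]]
shift cm [ -4.26 -16.4   -0.27] turn deg [ 0.  -0.1 -0.1]
```

Emit:
jog_arm --rows '[-1,-4.1,0,0,0,0,0.3,-1,-4.1,0,0,0,0,0.3,-1,-4.1,0,0,0,0,0.3,-1.3,-4.1,0,0,0,0,0.3,0,0,0,0,0,0,0.3,0,0,0,0,0,0,0.3]'

```text
clock: 14.55
tcp_pos: [0.4949, -0.2026, 0.1677]
tcp_rot: [-0.15, -3.136, -0.002]
force: [0.9, -0.3, -0.3]
gripper_width: 0.698
grip_force: 0.0
```

```bash
python3 - <<'E'
from h import *
f=np.load('w6.npz'); g=cv2.cvtColor(f['im'],cv2.COLOR_RGB2GRAY)
sub=(g[160:205,246:272]<138).astype(np.uint8); k,l,st,ce=cv2.connectedComponentsWithStats(sub)
for i in range(1,k):
    if 50<st[i,4]<600: u,v=ce[i]+[246,160]; print('hole comp',st[i],u,v,[wz(246+st[i,0]+(st[i,2]-1)/2,160+st[i,1]+(st[i,3]-1)/2,z,f['p'],f['r']) for z in(.05,)],wz(u,v,.05,f['p'],f['r']))
im,d,p,r=wcap('w7'); print(p,r,wproj([.4945,-.203,.066],p,r))
cv2.imwrite('pics/w7z.png',cv2.resize(im[80:280,150:370,::-1],None,fx=3,fy=3,interpolation=cv2.INTER_CUBIC))
E
```

```text
hole comp [  4  14  17  15 204] 257.7549019607843 180.9264705882353 [array([ 0.46233063, -0.03546871,  0.05      ])] [ 0.46224188 -0.03568179  0.05      ]
[ 0.49493011 -0.20256675  0.16768471] [-1.49633177e-01 -3.13594637e+00 -2.41814799e-03] (np.float64(257.64314849816117), np.float64(190.6345044803145))
```

View pics/w7z.png

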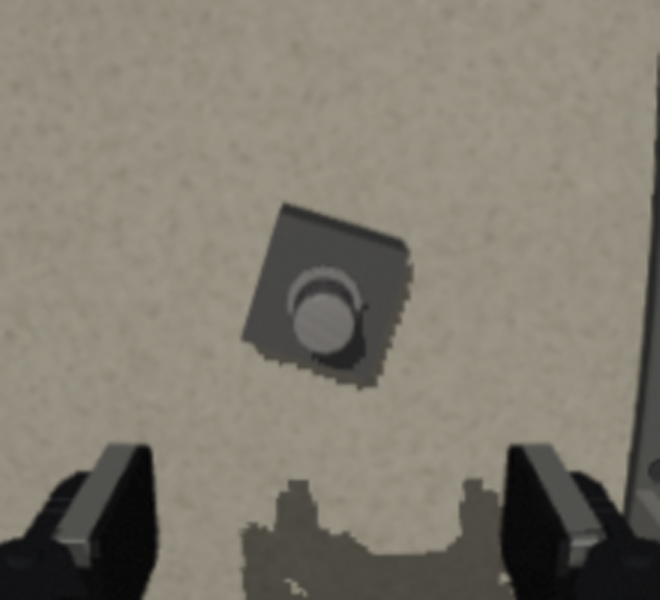

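Crop: pin head disc centred (324,323), collar around (324,300), holder below; fingers at (130,500) and (530,500).

```bash
python3 - <<'E'
from h import *
f=np.load('w7.npz'); p,r,d=f['p'],f['r'],f['d']; u,v=257.67,187.33
P=wz(u,v,.066,p,r); cz=R.from_rotvec(r).apply(TC[:3,2]); c,dr=wray(u,v,p,r)
print('pin',P,c+dr*d[187,258]/(dr@cz))
P2=wz(257.67,80+302/3-.33,.040,p,r); print('collar',P2)
move([P[0],P[1],.045],174.6)
E
```

```text
pin [ 0.49160863 -0.20269568  0.066     ] [ 0.49156756 -0.20269128  0.06616207]
collar [ 0.49148049 -0.20274911  0.04      ]
shift cm [ 0.31 -0.1  12.29] turn deg [ 0.1 -0.1 -0. ]
```

Emit:
jog_arm --rows '[0.3,-0.05,4,0,0,0,0.4,0,0,3,0,0,0,0.5,0,0,2,0,0,0,0.5,0,0,1,0,0,0,0.5,0,0,0,0,0,0,0.5]'

```text
clock: 15.22
tcp_pos: [0.4923, -0.2025, 0.0685]
tcp_rot: [-0.148, -3.137, -0.001]
force: [-0.0, 0.6, 0.3]
gripper_width: 0.504
grip_force: 0.0
```

```bash
python3 - <<'E'
from h import *
im,d,p,r=wcap('w8'); print(p,r); u,v=wproj([.4916,-.2027,.066],p,r); print(u,v)
g=cv2.cvtColor(im,cv2.COLOR_RGB2GRAY); u,v=int(round(u)),int(round(v))
print(u-40,g[v,u-40:u+41].tolist()); print(v-30,g[v-30:v+41,u].tolist())
move([.4916,-.2027,.045],174.6)
E
```

```text
[ 0.49231351 -0.20253884  0.06850092] [-1.47592207e-01 -3.13708460e+00 -8.57567378e-04]
257.6395097241266 237.87271144074032
218 [80, 120, 125, 114, 100, 88, 75, 62, 53, 45, 39, 37, 38, 38, 37, 38, 37, 38, 38, 38, 43, 67, 71, 100, 111, 113, 113, 114, 115, 115, 115, 115, 114, 113, 112, 111, 110, 110, 111, 111, 112, 112, 113, 114, 113, 113, 113, 112, 112, 111, 112, 111, 112, 110, 99, 67, 41, 38, 40, 53, 70, 72, 72, 72, 72, 72, 73, 79, 105, 134, 145, 146, 145, 145, 146, 145, 145, 143, 141, 132, 123]
208 [107, 94, 67, 54, 69, 74, 60, 51, 67, 76, 67, 52, 60, 74, 78, 83, 105, 122, 121, 117, 116, 116, 115, 114, 113, 113, 113, 114, 114, 113, 112, 110, 110, 111, 112, 113, 114, 113, 112, 110, 110, 109, 110, 110, 112, 127, 141, 144, 144, 143, 144, 144, 140, 102, 92, 78, 76, 76, 76, 77, 77, 76, 76, 76, 76, 76, 75, 74, 75, 75, 75]
shift cm [0.13 0.01 2.41] turn deg [ 0.  0. -0.]
```

Emit:
jog_arm --rows '[0.1,0,1.2,0,0,0,0.5,0,0,1.15,0,0,0,0.5,0,0,0,0,0,0,0.6,0,0,0,0,0,0,1,0,0,0,0,0,0,1,0,0,0,0,0,0,1,0,0,0,0,0,0,1,0,0,0,0,0,0,1]'

```text
clock: 16.27
tcp_pos: [0.4917, -0.2034, 0.0454]
tcp_rot: [0.149, 3.138, -0.0]
force: [0.1, -0.4, 0.4]
gripper_width: 0.185
grip_force: 58.5
```

Emit:
jog_arm --rows '[0,0,-3,0,0,0,1,0,0,-4,0,0,0,1,0,0,-4,0,0,0,1,0,0,0,0,0,0,1]'

```text
clock: 16.77
tcp_pos: [0.4938, -0.2045, 0.1585]
tcp_rot: [0.149, 3.132, -0.005]
force: [-0.6, 0.2, -0.8]
gripper_width: 0.186
grip_force: 58.9
```

```bash
python3 - <<'E'
from h import *
print(ctrl.get_state()['tcp_pos'])
move([.4623,-.036,.155],174.6)
E
```

```text
[ 0.49380705 -0.20454206  0.15848663]
shift cm [ 4.74 16.48  0.28] turn deg [-0.2  0.3 -0. ]
```

Emit:
jog_arm --rows '[1.1,4.1,0,0,0,0,1,1.1,4.1,0,0,0,0,1,1.1,4.1,0,0,0,0,1,1.2,4.1,0,0,0,0,1,0,0,0,0,0,0,1,0,0,0,0,0,0,1,0,0,0,0,0,0,1]'

```text
clock: 17.65
tcp_pos: [0.4627, -0.0367, 0.155]
tcp_rot: [-0.151, -3.138, 0.0]
force: [-0.1, 0.2, -0.2]
gripper_width: 0.182
grip_force: 59.0
```

```bash
python3 - <<'E'
from h import *
im,d,p,r=wcap('w9'); print(p,r); print(wproj([.4623,-.0357,.05],p,r), wproj(p+[0,0,-.0454],p,r), wproj(p+[0,0,-.0094],p,r))
cv2.imwrite('pics/w9z.png',cv2.resize(im[100:300,160:360,::-1],None,fx=3,fy=3,interpolation=cv2.INTER_CUBIC))
move([.4623,-.036,.10],174.6)
E
```

```text
[ 0.4626512  -0.03669035  0.15499848] [-1.51466223e-01 -3.13783455e+00  3.03201296e-04]
(np.float64(259.50309885307456), np.float64(189.33751807426975)) (np.float64(258.2466176740819), np.float64(212.6612479435392)) (np.float64(258.105998636396), np.float64(233.95586695211827))
shift cm [0.04 0.07 5.5 ] turn deg [-0.  -0.  -0.1]
```

View pics/w9z.png

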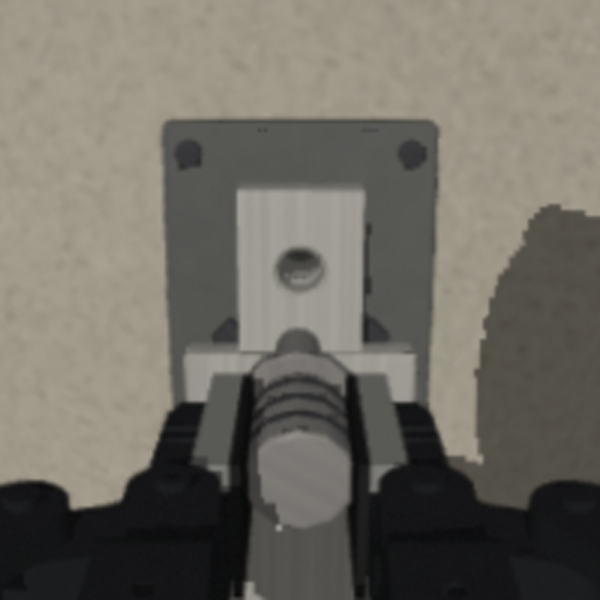

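Crop: hole at (300,270), pin tip at (298,330) in line with it, fingers symmetric. Small +y correction, then insert.

Emit:
jog_arm --rows '[0,0.05,2.5,0,0,0,1,0,0,2,0,0,0,1,0,0,1,0,0,0,1,0,0,0.4,0,0,0,1,0,0,0.3,0,0,0,1,0,0,0,0,0,0,1]'

```text
clock: 18.45
tcp_pos: [0.4628, -0.0354, 0.0936]
tcp_rot: [0.149, 3.137, -0.0]
force: [0.1, 0.5, -1.1]
gripper_width: 0.188
grip_force: 59.0
```

Emit:
jog_arm --rows '[0,0,0.4,0,0,0,1,0,0,0.4,0,0,0,1,0,0,0,0,0,0,1]'

```text
clock: 18.82
tcp_pos: [0.4622, -0.0352, 0.085]
tcp_rot: [-0.149, -3.137, -0.0]
force: [-0.2, 0.3, -0.7]
gripper_width: 0.182
grip_force: 59.0
```

Emit:
jog_arm --rows '[0,0,0.4,0,0,0,1,0,0,0.4,0,0,0,1,0,0,0.3,0,0,0,1,0,0,0,0,0,0,1]'

```text
clock: 19.32
tcp_pos: [0.4622, -0.0353, 0.074]
tcp_rot: [-0.149, -3.137, -0.0]
force: [0.0, 0.7, -1.0]
gripper_width: 0.18
grip_force: 59.0
```

Emit:
jog_arm --rows '[0,0,0.4,0,0,0,1,0,0,0.4,0,0,0,1,0,0,0.4,0,0,0,1,0,0,0.2,0,0,0,1,0,0,0,0,0,0,1,0,0,0,0,0,0,1]'

```text
clock: 20.08
tcp_pos: [0.4626, -0.0353, 0.0604]
tcp_rot: [0.149, 3.138, -0.0]
force: [1.3, 0.4, -0.8]
gripper_width: 0.185
grip_force: 59.0
```

Emit:
jog_arm --rows '[0,0,0.1,0,0,0,1,0,0,0.1,0,0,0,1,0,0,0,0,0,0,1,0,0,0,0,0,0,1]'

```text
clock: 20.58
tcp_pos: [0.4627, -0.0354, 0.0593]
tcp_rot: [0.149, 3.137, -0.0]
force: [-3.1, -0.4, 11.0]
gripper_width: 0.185
grip_force: 60.3
```

Emit:
jog_arm --rows '[0,0,0.03,0,0,0,1,0,0,0,0,0,0,1,0,0,0,0,0,0,1,0,0,0,0,0,0,1]'

```text
clock: 21.08
tcp_pos: [0.4628, -0.0354, 0.0593]
tcp_rot: [0.149, 3.137, -0.001]
force: [-3.2, -0.3, 14.2]
gripper_width: 0.185
grip_force: 60.6
```

```bash
python3 - <<'E'
from h import *
im,d,p,r=wcap('w10')
st,sd=ctrl.capture('side')
cv2.imwrite('pics/m10.png',np.hstack([cv2.resize(im[70:270,150:350,::-1],(400,400)),cv2.resize(st[90:250,200:360,::-1],(400,400),interpolation=cv2.INTER_CUBIC)]))
s=ctrl.get_state(); print(s['force'],s['tcp_pos'],s['clock'])
C=cloud('side',sd); z=C[...,2]
for nm,b in dict(jar=(.60,.73,.19,.30),marker=(.66,.72,-.27,-.11),slips=(.6,.7,-.4,-.28)).items():
    q=C[(C[...,0]>b[0])&(C[...,0]<b[1])&(C[...,1]>b[2])&(C[...,1]<b[3])&(z>.006)&(z<.12)]; print(nm,len(q),np.median(q,0).round(3))
E
```

```text
[-4.54138659  0.49214151 12.72478961] [ 0.46275096 -0.03539048  0.05923687] 21.175
jar 1892 [0.656 0.265 0.091]
marker 203 [ 0.688 -0.18   0.014]
slips 385 [ 0.652 -0.33   0.021]
```

View pics/m10.png

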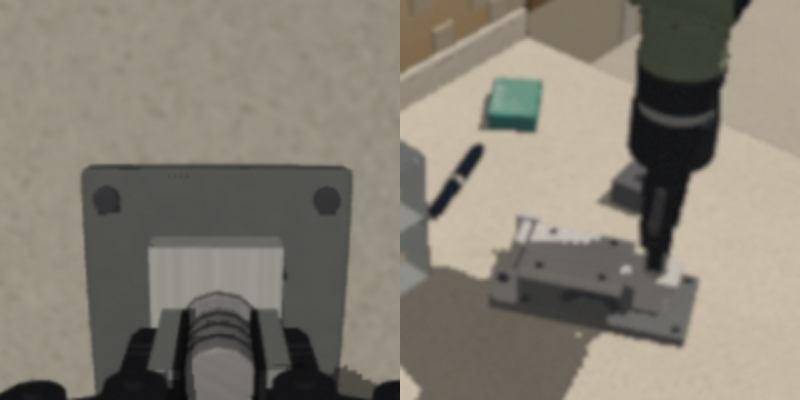

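Pin home: collar lies on the tongue (220,300 left), lid level, bystanders where they were. Force is slightly low, so a small trim follows.

Emit:
jog_arm --rows '[0,0,0.01,0,0,0,1,0,0,0,0,0,0,1,0,0,0,0,0,0,1,0,0,0,0,0,0,1]'

```text
clock: 21.68
tcp_pos: [0.4628, -0.0354, 0.0592]
tcp_rot: [0.149, 3.137, -0.001]
force: [-4.3, -0.8, 14.4]
gripper_width: 0.183
grip_force: 60.6
```

```bash
python3 -c "
from cell import ctrl
print(ctrl.sign_off())"
```

```text
the job is handed in; nothing more can be done
None
```

The job is handed in at about 21.7 s: the hub is fully down on the post, the lid is level on it, and the pin is home with its collar on the upper half, still gripped and pressed down with about 15 N (14.4 N read); the jar, marker and carton stayed where they were.

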